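Pack a soap bar into a sliding-cover gift box

TASK

Slide back the cover of the wooden gift box on the sloped packing stand, take the loose soap bar from the chopping board and set it gently, flat, into the empty cradle at the box's lower end. Then slide the cover fully shut again and let go, leaving the two pots and the bottle where they stand.

Things in the scene. Friction and masses are not known exactly. Their poses are not given: they have to be found in the camera images.
- cradle (a point): Empty cradle in the box: the centre (half-way up) of a bar seated in it. Axes as gift_box. A kraft-board fence 8 mm high, clear 47 mm along x and 67 mm along y; the floor is 13 mm below this point along -z. About 28 mm of free room inside the box on every side of a seated bar. The cover's underside is at z +17 mm: a bar not fully down in the fence blocks it.
- gift_box: Wooden box 190 x 136 x 47 mm (x, y, z), fixed on a plywood stand that tips it 30 degrees towards the worker; place and yaw vary. Origin: centre of its underside. x up the slope along its length, y across to the left, z out of the box, square to floor and cover. Inside y +-60 mm, x +-87 mm, floor z 6 mm. Empty cradle at x -38 mm; a like bar, fixed, lies at x +40 mm.
- cover_grip (a point): Centre of the wooden pull block on the cover: 18 (x, along the slide) x 36 (y) x 20 mm high (z); axes as gift_box. The cover's top is 10 mm below this point along -z. The cover is a 6 mm panel 186 x 127 mm in grooves, sliding along +x to open. Shut, the block is 27 mm down-slope of the cradle and 22 mm from the lower end wall, whose rim stands 5 mm above the cover.
- cover (a joint): How far the cover is slid up the slope (+x) from fully shut, m: 0 shut to 0.105 open, a stop at each end. Starts nearly shut (0 to 0.02). At 0.105 the cradle and the finger room round it are clear. Friction of about 2 N holds it wherever it is left.
- soap_center (a point): Centre of the loose soap bar, 42 x 63 x 26 mm (its x, y, z), lying flat on the chopping board between two pots, about 0.11 kg; y is its long axis, z is up. Any way round is right in the cradle as long as it lies flat with the long side across the box.
- pot_1_center (a point): Centre of a bystander: low round lidded pot, 65 mm across, 29 mm high, standing on the board close (3 to 8 mm) to one long side of the soap bar, so that a finger does not fit between. Leave it alone.
- pot_2_center (a point): Centre of a second, like pot (65 mm across, 29 mm high), as close to the other long side of the bar; the bar's two ends are free. Leave it alone.
- bottle_center (a point): Centre of a bystander: dropper bottle, 33 mm across, 102 mm high, standing on the table between the board and the box. Leave it alone.
- trim_board: Chopping board, 220 x 360 x 22 mm (x, y, z), fixed; origin at the centre of its underside, on the table. The soap bar lies on it between two pots, anywhere and any way round. A fixed broom leans on the table edge in front, its handle's end at x 0.38, y -0.20, z 0.29; a wax warmer 270 mm high stands behind, from x 0.65.

How it is judged (in metres and radians):
On the way, in this order (a step that is already met when the one before it is completed fails the run):
1. the cover is slid back (value of joint cover above 0.06 m), for 0.1 s.
2. the soap bar lies flat in the empty cradle, let go, with the cover still back (x of soap_center in the frame of cradle between -0.005 and 0.005 m and y of soap_center in the frame of cradle between -0.005 and 0.005 m and z of soap_center in the frame of cradle between -0.004 and 0.004 m and angle between the z axis of soap_center and the z axis of cradle, either way round below 0.1 rad and angle between the y axis of soap_center and the y axis of cradle, either way round below 0.15 rad and value of joint cover above 0.04 m and contact force between the fingers and soap below 0.3 N), for 0.2 s.
At the end, for the whole second after the job is handed in: The soap bar lies at rest in the lower cradle, within 5 mm of its centre along and across and 4 mm in height, flat within 0.1 rad and its long side across the box within 0.15 rad; the cover is shut to within 3 mm (x of soap_center in the frame of cradle between -0.005 and 0.005 m and y of soap_center in the frame of cradle between -0.005 and 0.005 m and z of soap_center in the frame of cradle between -0.004 and 0.004 m and angle between the z axis of soap_center and the z axis of cradle, either way round below 0.1 rad and angle between the y axis of soap_center and the y axis of cradle, either way round below 0.15 rad and value of joint cover below 0.003 m and linear speed of soap below 0.02 m/s); the robot touches nothing.
It fails at once if a bystander (either pot, the bottle) is moved more than 25 mm (distance of any of pot_1_center, pot_2_center, bottle_center from where it was at the start of the episode above 0.025 m).
It fails at once if the soap bar is dropped or rammed into the box, or jammed with the cover (more than 45 N between them) (contact force between soap and gift_box above 45 N).
It also fails if it takes over 64 s, if anything falls off the work surface, if the arm or the gripper's body presses on something with over 40 N, if the wrist force passes 120 N, or if a joint passes its speed limit or range.

ROBOT

A 6-joint arm with a two-finger parallel gripper is mounted at the origin on a cart in front of the work surface, level with it; the furniture and walls round the work are solid. World frame = base frame: x ahead of the robot, y to its left, z up, the work surface at z = 0. Lengths are in m, angles in degrees, forces in N, time in s.
With the tool pointing down it reaches from about 0.275 to 0.775 m from the base axis. Payload 14.6 kg.
Tool frame: the origin (TCP) lies between the finger pads; the fingertips stand 11 mm ahead of it and the grasp point (between the pads) lies 8 mm behind it; z points along the fingers, y is the line along which they close (so a half turn about z gives the same grasp; the last joint's range is limited). The gripper opens to 85 mm and grips with 20 to 120 N. Pads are 22 mm wide; open, the fingers measure 114 mm over their backs; the gripper's body (76 mm by 85 mm) begins 54 mm behind the grasp point. The pads swing forward as they close: fully open they stand 13 mm farther back than shut.
Start: joints at [56.362, 15.075, -2.767, 72.158, 0, 81.102], TCP at [0.22, 0.477, 0.214] pointing down, gripper open.
Joint ranges: [-151.79, 151.79], [-50.71, 97.33], [-67.44, 78.34], [-121.81, 120.89], [-77.56, 73.72], [-180, 180]. Speed limits (degrees/s): [108.29, 108.29, 147.25, 159.86, 180, 180].

INTERFACE

Orientations are given as a 3x3 rotation matrix whose columns are the frame's x, y, z axes.
In Python, from bench import ctrl gives the robot as it stands.
- The arm moves only by the tool send_rows, never from a script. Its argument "motion" is a list of rows, each an object with "grip": the finger opening in m, from 0 to 0.0854; "slide": the shift along the tool's x, y, z in m, a list of three; "turn": the turn, a rotation vector about the tool's x, y, z in degrees, a list of three. A call has 1 to 12 rows; each row is the pose to reach, as a shift and turn from the pose commanded when the call began, along the tool's axes at that moment; what a row does not reach only later rows make up. A row lasts 1/8 s, in which the tool goes at most 62.5 mm and 10.7 degrees, less where a joint would pass 70% of its speed; a pose out of reach is approached as far as the arm can. A call with a gripper value outside its range is refused whole. The fingers move at their own pace and stop on an object; "squeeze" is the grip in N (left out, the last holds). Time passes only in rows, so rows that repeat a pose let the fingers close. It gives the time, the measured TCP pose, the force, the opening and the grip force at its end, in the units of the state.
- ctrl.observe(): the state, without advancing time (a new reading comes with each control period).
- ctrl.snapshot(name): name is "side" or "top" or "wrist"; returns a dict with "frame" (420x560x3 uint8, blue, green, red), "mtx" (3x3 intrinsics, pixels), "k1" (the pictures are not rectified: a ray, as slopes to the right and down, at radius r is drawn at 1 + k1 r^2 times it, then the intrinsics apply), "eye" and "orientation" of the camera in the world. Camera axes: x right, y down, z forward; pixel columns grow to the right and rows downward; lengths in m; the calibration is good to about 2 mm. A picture is of the moment at which its call begins. There is no depth.
- ctrl.close_job(): hands the job in; it is judged then, once.
The state is a dict: "time": time; "joints": joint angles; "qd": joint speeds; "effort": joint torques, N m; "tcp_pos": TCP position; "tcp_rot": TCP orientation; "ft_force": force on the tool from outside, world axes, zero at the start; "wrist_torque": the same for the moment, N m; "gripper_width": finger opening in m; "grip_force": force on a finger pad.
Only numpy, scipy, OpenCV 4.12 (cv2) and the standard library are available. Lean on these libraries where they do the work, as an engineer would, in place of code of your own. Each camera call takes 0.05 s, during which the arm holds its last target. There are 200 camera calls.

## Working session

There is one attempt and no reset: what is moved stays moved. The work goes in short steps, Python scripts to look and compute and a tool call to move; the robot and the scene stay as the last step left them, time stands still between calls to the robot, and variables do not carry over. Pictures are saved under pics/ and viewed, at most 10 in all, crops included, and the job is handed in when it is done.

Besides the shell and the picture viewer there is one more tool, called after "Request:" as name([rows], argument=value, ...), one row to a line, values as JSON. send_rows: Moves the arm, as the interface text tells. Its arguments: {"type":"object","properties":{"motion":{"type":"array","items":{"type":"object","properties":{"grip":{"type":"number"},"slide":{"type":"array","items":{"type":"number"}},"turn":{"type":"array","items":{"type":"number"}}}}},"squeeze":{"type":"number"}},"required":["motion"]}

```bash
mkdir -p pics
python3 - <<'E'
from bench import ctrl
import cv2,pickle
s=ctrl.observe(); print({k:s[k] for k in('time','tcp_pos','tcp_rot','gripper_width')})
d={}
for n in('side','top'):
    a=ctrl.snapshot(n); d[n]=a; cv2.imwrite(f'pics/{n}0.png',a['frame']); print(n,a['mtx'],a['k1'],a['eye'],a['orientation'])
pickle.dump(d,open('s0.pkl','wb'))
E
```

```text
{'time': 0.0, 'tcp_pos': array([0.21955313, 0.4765392 , 0.21318812]), 'tcp_rot': array([[-9.08196171e-01,  4.18544268e-01, -6.41169107e-04],
       [ 4.18544724e-01,  9.08195661e-01, -9.77679595e-04],
       [ 1.73104810e-04, -1.15628281e-03, -9.99999317e-01]]), 'gripper_width': 0.08559332854408155}
side [[386.92414817   0.         276.00060335]
 [  0.         386.92414817 212.03507794]
 [  0.           0.           1.        ]] -0.006414171251804786 [ 0.25712305 -0.71628167  0.70934603] [[ 0.92915566 -0.25333454  0.26924221]
 [-0.36968354 -0.64056598  0.67305966]
 [ 0.00195814 -0.7249116  -0.68883912]]
top [[417.05228927   0.         272.77929023]
 [  0.         417.05228927 208.79008722]
 [  0.           0.           1.        ]] -0.1135787534338468 [ 0.36367746 -0.0782253   1.02172022] [[-0.0250371  -0.98976964  0.14046069]
 [-0.99965935  0.02582393  0.00378164]
 [-0.0073702  -0.14031817 -0.99007903]]
```

View pics/top0.png

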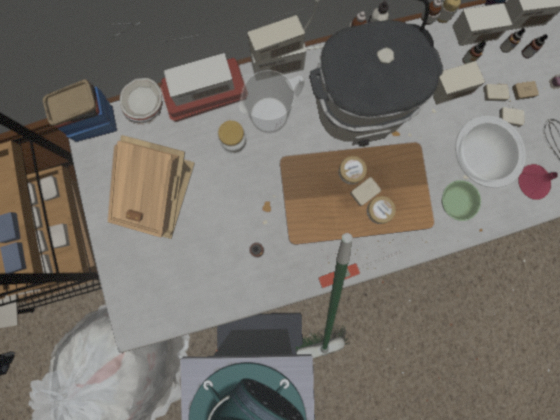

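View pics/side0.png

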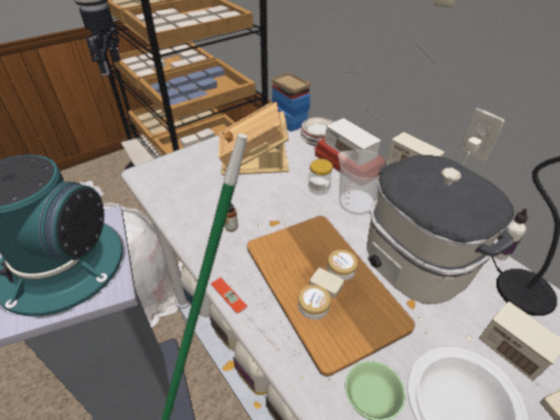

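The top view shows the box at about (143,187) with its pull block at (134,215), the soap at (366,191), the pots at (354,169) and (382,210), and the bottle at (257,249). The side view shows the same things, with the broom in front. Next I'll take enlarged crops of the box and soap.

```bash
cat > h.py <<'E'
import numpy as np,cv2
def ray(a,uv):
    K=a['mtx'];p=np.array([(uv[0]-K[0,2])/K[0,0],(uv[1]-K[1,2])/K[1,1]]);q=p.copy()
    for _ in range(30): q=p/(1+a['k1']*(q@q))
    d=np.asarray(a['orientation'])@np.array([*q,1]); return np.asarray(a['eye']),d/np.linalg.norm(d)
def onz(a,uv,z):
    e,d=ray(a,uv); return e+d*(z-e[2])/d[2]
def proj(a,P):
    c=np.asarray(a['orientation']).T@(np.asarray(P)-a['eye']);s=c[:2]/c[2];s=s*(1+a['k1']*(s@s))
    K=a['mtx'];return np.array([K[0,0]*s[0]+K[0,2],K[1,1]*s[1]+K[1,2]])
def tri(a,ua,b,ub):
    A=np.zeros((3,3));y=np.zeros(3);R=[]
    for c,u in((a,ua),(b,ub)):
        e,d=ray(c,u);M=np.eye(3)-np.outer(d,d);A+=M;y+=M@e;R.append((M,e))
    P=np.linalg.solve(A,y);return P,[np.linalg.norm(M@(P-e)) for M,e in R]
E
python3 - <<'E'
import pickle,cv2,numpy as np
d=pickle.load(open('s0.pkl','rb'))
t=d['top']['frame'];s=d['side']['frame']
def c(f,x,y,w,h,k):
    return cv2.resize(f[y:y+h,x:x+w],None,fx=k,fy=k,interpolation=cv2.INTER_CUBIC)
A=c(t,100,130,100,110,4)   # 400x440
B=c(s,210,95,100,85,4)    #400x340
im=np.zeros((440,800,3),np.uint8);im[:,:400]=A;im[:340,400:]=B
cv2.imwrite('pics/box.png',im)
A=c(t,325,145,80,85,5);B=c(s,285,235,80,85,5);cv2.imwrite('pics/soap.png',np.hstack([A,B]))
E
```

```text
(no output)
```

View pics/box.png

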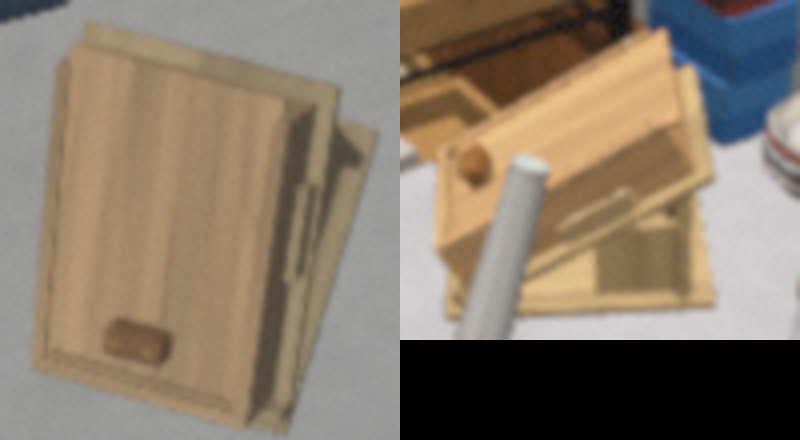

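View pics/soap.png

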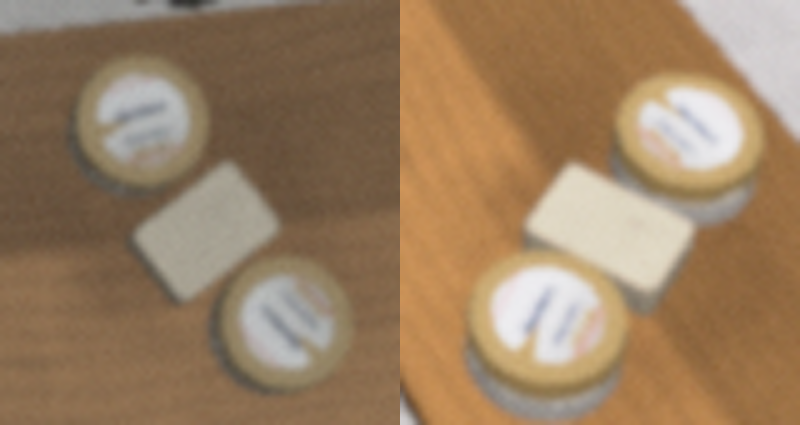

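Box crop: in the top view the rim's lower corners are at crop (33,368) and (248,425), and the upper ones near (62,60) and (285,100). The block's centre is at (138,340) in the top view and (474,163) in the side view. Soap crop: the bar's top face is clear in the top view, with its long axis pointing to the upper right and a pot at each long side.

Run:
```python
import pickle,cv2,numpy as np
from h import *
from scipy.optimize import least_squares
from scipy.spatial.transform import Rotation as Ro
d=pickle.load(open('s0.pkl','rb'));t=d['top'];s=d['side']
T=lambda u,v:np.array([100+u/4,130+v/4]);S=lambda u,v:np.array([210+(u-400)/4,95+v/4])
def R(y): return (Ro.from_euler('z',y,degrees=True)*Ro.from_euler('y',-30,degrees=True)).as_matrix()
obs=[(t,T(33,368),(-95,68,47)),(t,T(248,425),(-95,-68,47)),(t,T(285,100),(95,-68,47)),(t,T(62,60),(95,68,47)),
(s,S(437,245),(-95,-68,47)),(s,S(438,152),(-95,68,47)),(s,S(680,97),(95,-68,47))]
def f(p,full=0):
    r=[proj(c,p[:3]+R(p[3])@(np.array(q)/1e3))-u for c,u,q in obs]
    r+= [proj(c,p[:3]+R(p[3])@np.array([-.065+p[4],0,.052]))-u for c,u in((t,T(138,340)),(s,S(474,163)))]
    return np.concatenate(r)
P0,res=tri(t,T(138,340),s,S(474,163));print('block',P0,res)
r=least_squares(f,[P0[0]+.06,P0[1],.05,10,.01],loss='soft_l1');p=r.x;print(p,f(p).reshape(-1,2).round(1))
print('grip',p[:3]+R(p[3])@[-.065+p[4],0,.052]);print('cradle',p[:3]+R(p[3])@[-.038,0,.019])
# soap & pots in top crop /5
U=lambda u,v:np.array([325+u/5,145+v/5]);V=lambda u,v:np.array([285+(u-400)/5,235+v/5])
c=[onz(t,U(*x),.048) for x in((230,160),(280,228),(185,301),(133,236))];c=np.array(c)
print(c,c.mean(0)); v=c[0]+c[1]-c[2]-c[3];print('long yaw',np.degrees(np.arctan2(v[1],v[0])),[np.linalg.norm(c[i]-c[i-1]) for i in range(4)])
cs=np.array([onz(s,V(*x),.048) for x in((575,160),(693,230),(645,292),(527,225))]);print(cs.mean(0))
for x in((143,122),(286,322)):print('pot',onz(t,U(*x),.051))
for x in((689,130),(548,320)):print('pots',onz(s,V(*x),.051))
print('bottle',onz(t,(257,249),.1),onz(s,(232,225),0.01))
```

```text
block [0.48974522 0.24178556 0.09001347] [np.float64(2.2154049416393698e-05), np.float64(2.215404941639632e-05)]
[ 5.63350127e-01  2.19728452e-01  7.60161247e-02 -1.47311419e+01
  6.54172816e-03] [[-0.1 -0.3]
 [ 0.8 -1. ]
 [ 0.   1.9]
 [-3.2 -1.3]
 [ 0.4 -0. ]
 [-0.6 -2.3]
 [-2.5  3.8]
 [ 0.8  0.1]
 [ 0.  -0.1]]
grip [0.48924251 0.23921328 0.09182031]
cradle [0.52233516 0.23051236 0.07347061]
[[ 0.57260803 -0.31177203  0.048     ]
 [ 0.53892549 -0.33388825  0.048     ]
 [ 0.5048926  -0.28608593  0.048     ]
 [ 0.53676721 -0.26291164  0.048     ]] [ 0.53829833 -0.29866446  0.048     ]
long yaw -54.13829956945239 [np.float64(0.060596216597276126), np.float64(0.040294428423890784), np.float64(0.05867963902343623), np.float64(0.03940860338842928)]
[ 0.53816617 -0.30174631  0.048     ]
pot [ 0.59149089 -0.27018194  0.051     ]
pot [ 0.49318715 -0.33313367  0.051     ]
pots [ 0.59262385 -0.2706728   0.051     ]
pots [ 0.49290568 -0.33584276  0.051     ]
bottle [ 0.40581051 -0.03767334  0.1       ] [ 0.40915841 -0.0362649   0.01      ]
```

```bash
cat >> h.py <<'E'
from scipy.spatial.transform import Rotation as Ro
def boxR(y): return (Ro.from_euler('z',y,degrees=True)*Ro.from_euler('y',-30,degrees=True)).as_matrix()
def to(st,P,R):
    Rt=np.asarray(st['tcp_rot']);sl=Rt.T@(np.asarray(P)-st['tcp_pos']);tu=Ro.from_matrix(Rt.T@R).as_rotvec(degrees=True)
    print('slide',sl.round(4),'turn',tu.round(2),'|',np.linalg.norm(sl).round(3),np.linalg.norm(tu).round(1))
FL=np.diag([-1,1,-1.])
E
python3 - <<'E'
from bench import ctrl
from h import *
R=boxR(-14.7);g=np.array([.489,.240,.091])
to(ctrl.observe(),g+R@[0,0,.10],R@FL)
E
```

```text
slide [-0.2945 -0.1108  0.0357] turn [ -2.68 -29.94  -9.79] | 0.317 31.6
```

Request:
send_rows([
  {"slide": [-0.05, -0.02, 0.006], "turn": [-0.5, -6, -2], "grip": 0.065},
  {"slide": [-0.1, -0.04, 0.012], "turn": [-1, -12, -4], "grip": 0.065},
  {"slide": [-0.15, -0.06, 0.018], "turn": [-1.5, -18, -6], "grip": 0.065},
  {"slide": [-0.2, -0.08, 0.024], "turn": [-2, -24, -8], "grip": 0.065},
  {"slide": [-0.25, -0.095, 0.03], "turn": [-2.7, -29.9, -9.8], "grip": 0.065},
  {"slide": [-0.2945, -0.1108, 0.0357], "turn": [-2.7, -29.9, -9.8], "grip": 0.065},
  {"slide": [-0.2945, -0.1108, 0.0357], "turn": [-2.7, -29.9, -9.8], "grip": 0.065},
  {"slide": [-0.2945, -0.1108, 0.0357], "turn": [-2.7, -29.9, -9.8], "grip": 0.065},
])

```text
time: 1.1
tcp_pos: [0.4405, 0.2529, 0.1779]
tcp_rot: [[-0.838, 0.254, 0.483], [0.221, 0.967, -0.126], [-0.499, 0.001, -0.866]]
ft_force: [-0.6, 0.4, -0.5]
gripper_width: 0.0649
grip_force: 0.0
```

Run:
```python
from bench import ctrl
from h import *
import pickle
a=ctrl.snapshot('wrist');s=ctrl.observe();pickle.dump((a,s),open('w1.pkl','wb'));cv2.imwrite('pics/w1.png',a['frame'])
print(s['time'],s['tcp_pos'],s['gripper_width'],a['eye'],a['k1'])
R=boxR(-14.7);g=np.array([.489,.240,.091]);to(s,g+R@[0,0,.10],R@FL)
print(proj(a,g),proj(a,g+R@[-.039,-.0635,-.006]))
```

```text
1.15 [0.44044621 0.25341048 0.17798945] 0.06516187679784778 [0.29566438 0.29127734 0.27696964] -0.001753819493808462
slide [-0.0001 -0.0007  0.0005] turn [ 0.08 -0.03 -0.01] | 0.001 0.1
[282.44345782 204.47358303] [198.85056485 153.18514485]
```

View pics/w1.png

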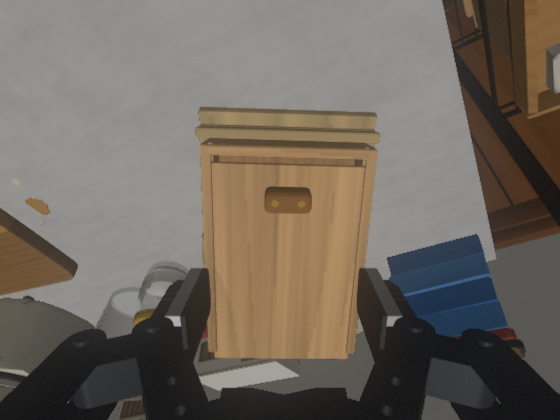

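The wrist view shows the block at (288,200), the lower rim's corners at (203,146) and (375,152), and the cover's inner end edge running from (213,160) to (367,163).

Run:
```python
from h import *
import pickle
a,s=pickle.load(open('w1.pkl','rb'))
R=boxR(-14.7);g=np.array([.489,.240,.091])
hsv=cv2.cvtColor(a['frame'],cv2.COLOR_BGR2HSV);roi=a['frame'][175:225,250:325].astype(int)
m=((roi.sum(2)<330)).astype(np.uint8);n,l,st,c=cv2.connectedComponentsWithStats(m);k=1+st[1:,4].argmax();print(st[k],c[k]+[250,175])
def pl(uv,h):
    e,d=ray(a,uv);z=R[:,2];q=e+d*(((g+z*h)-e)@z)/(d@z);return R.T@(q-g)*1e3
print('eye',R.T@(a['eye']-g))
print('block',pl(c[k]+[250,175],0),pl((288,200),0))
for uv in((203,146),(375,152)):print('rim',pl(uv,-.005))
for uv in((213,160),(367,163),(217,352),(353,356)):print('cov',pl(uv,-.010))
```

```text
[  14    0   48   46 1273] [287.14846819 199.61036921]
eye [-0.08023701  0.00053846  0.2610641 ]
block [-3.93813302e+00  3.65130428e+00 -1.12757026e-14] [-3.62303205e+00  4.31217033e+00 -5.18248638e-14]
rim [-44.55249839 -59.73198032  -5.        ]
rim [-39.93968717  70.09939119  -5.        ]
cov [-33.08822451 -53.87210659 -10.        ]
cov [-30.64082007  65.85973151 -10.        ]
cov [147.3933634  -61.46200569 -10.        ]
cov [152.11179848  66.07804044 -10.        ]
```

Run:
```python
from bench import ctrl
from h import *
R0=boxR(-14.7);g=np.array([.489,.240,.091])+R0@[-.0038,.0042,0];R=boxR(-15.8);print(g)
s=ctrl.observe()
for h in(.10,.004):to(s,g+R@[0,0,h],R@FL)
```

```text
[0.48688261 0.24489762 0.0891    ]
slide [0.0037 0.0045 0.0005] turn [ 0.63 -0.04  0.95] | 0.006 1.1
slide [0.0036 0.0035 0.0965] turn [ 0.63 -0.04  0.95] | 0.097 1.1
```

Descend, and grip.

Request:
send_rows([
  {"slide": [0.0037, 0.004, 0.02], "turn": [0.6, 0, 1.0], "grip": 0.065},
  {"slide": [0.0037, 0.004, 0.05], "turn": [0.6, 0, 1.0], "grip": 0.065},
  {"slide": [0.0037, 0.004, 0.08], "turn": [0.6, 0, 1.0], "grip": 0.065},
  {"slide": [0.0037, 0.004, 0.09], "turn": [0.6, 0, 1.0], "grip": 0.065},
  {"slide": [0.0037, 0.004, 0.0965], "turn": [0.6, 0, 1.0], "grip": 0.065},
  {"slide": [0.0037, 0.004, 0.0965], "turn": [0.6, 0, 1.0], "grip": 0.03},
  {"slide": [0.0037, 0.004, 0.0965], "turn": [0.6, 0, 1.0], "grip": 0.03},
  {"slide": [0.0037, 0.004, 0.0965], "turn": [0.6, 0, 1.0], "grip": 0.03},
  {"slide": [0.0037, 0.004, 0.0965], "turn": [0.6, 0, 1.0], "grip": 0.03},
], squeeze=25)

```text
time: 2.28
tcp_pos: [0.4854, 0.2456, 0.0928]
tcp_rot: [[-0.833, 0.273, 0.481], [0.237, 0.962, -0.136], [-0.5, 0.001, -0.866]]
ft_force: [-0.4, -0.2, 0.1]
gripper_width: 0.0301
grip_force: 0.0
```

Run:
```python
from bench import ctrl
import numpy as np,cv2
w=ctrl.snapshot('wrist')['frame'];s=ctrl.snapshot('side')['frame']
B=cv2.resize(s[85:185,200:300],(420,420),interpolation=cv2.INTER_CUBIC)
w=w[100:,90:470]
cv2.imwrite('pics/w2.png',np.hstack([cv2.resize(w,(380,320)),B[:320]]))
```

```text
(no output)
```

View pics/w2.png

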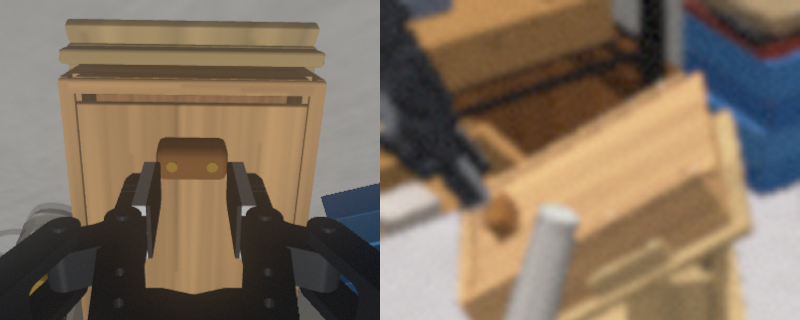

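The view shows the block at crop (192,158), with the pads' ends at rows ~163 and a gap wider than the block. In the side view the tips end near the block's top, so the fingers seem to stand above it. I'll check the depths.

Run:
```python
from bench import ctrl
from h import *
import pickle
a=ctrl.snapshot('wrist');s=ctrl.observe();pickle.dump((a,s),open('w2.pkl','wb'))
Rt=s['tcp_rot'];print(a['mtx'][0,0],'eye in tool',Rt.T@(a['eye']-s['tcp_pos']),'cam z in tool',Rt.T@a['orientation'][:,2], Rt.T@a['orientation'][:,0])
def at(uv,h):
    e,d=ray(a,uv);e=Rt.T@(e-s['tcp_pos']);d=Rt.T@d;return (e+d*(h-e[2])/d[2])*1e3
for h in(-.03,-.02,-.01,0,.01,.02,.03):print(h,'pads',at((250,263),h).round(1),at((322,263),h).round(1),'blk',at((248,278),h).round(1),at((317,278),h).round(1),'blk top-downslope edge',at((248,242),h).round(1))
w1,s1=pickle.load(open('w1.pkl','rb'))
print(tri(w1,(288,187),a,(282,240)),tri(w1,(288,213),a,(282,278)))
```

```text
350.8737703286543 eye in tool [ 0.0803719   0.00034444 -0.16072735] cam z in tool [-3.10176416e-01 -6.31730530e-05  9.50679014e-01] [2.05565272e-04 9.99999970e-01 1.33519883e-04]
-0.03 pads [ 14.8 -13.4 -30. ] [ 14.8  16.3 -30. ] blk [  7.9 -14.4 -30. ] [  7.9  14.4 -30. ] blk top-downslope edge [ 24.2 -13.9 -30. ]
-0.02 pads [  9.8 -14.4 -20. ] [  9.8  17.5 -20. ] blk [  2.3 -15.5 -20. ] [  2.4  15.5 -20. ] blk top-downslope edge [ 19.9 -15.  -20. ]
-0.01 pads [  4.8 -15.5 -10. ] [  4.8  18.7 -10. ] blk [ -3.2 -16.7 -10. ] [ -3.2  16.6 -10. ] blk top-downslope edge [ 15.6 -16.1 -10. ]
0 pads [ -0.2 -16.5   0. ] [-0.2 20.   0. ] blk [ -8.7 -17.8   0. ] [-8.7 17.7  0. ] blk top-downslope edge [ 11.3 -17.2   0. ]
0.01 pads [ -5.2 -17.6  10. ] [-5.2 21.2 10. ] blk [-14.3 -18.9  10. ] [-14.3  18.8  10. ] blk top-downslope edge [  7.  -18.3  10. ]
0.02 pads [-10.2 -18.6  20. ] [-10.2  22.4  20. ] blk [-19.8 -20.1  20. ] [-19.8  19.8  20. ] blk top-downslope edge [  2.7 -19.4  20. ]
0.03 pads [-15.3 -19.7  30. ] [-15.2  23.6  30. ] blk [-25.4 -21.2  30. ] [-25.4  20.9  30. ] blk top-downslope edge [ -1.6 -20.4  30. ]
(array([0.47901255, 0.24704233, 0.08330654]), [np.float64(1.2916560414725905e-05), np.float64(1.2916560414746449e-05)]) (array([0.49392221, 0.24297062, 0.09627328]), [np.float64(0.00019182245771708916), np.float64(0.00019182245771707184)])
```

The measurements put the fingers about 8 mm or more too high. I'll open, go lower in small steps and watch the force.

Request:
send_rows([
  {"slide": [0, 0, 0], "grip": 0.055},
  {"slide": [0, -0.001, 0], "grip": 0.055},
  {"slide": [0, -0.001, 0.004], "grip": 0.055},
  {"slide": [0, -0.001, 0.008], "grip": 0.055},
  {"slide": [0, -0.001, 0.008], "grip": 0.055},
  {"slide": [0, -0.001, 0.008], "grip": 0.03},
  {"slide": [0, -0.001, 0.008], "grip": 0.03},
  {"slide": [0, -0.001, 0.008], "grip": 0.03},
], squeeze=25)

```text
schema error: expected keys grip, slide, turn
```

Request:
send_rows([
  {"slide": [0, 0, 0], "turn": [0, 0, 0], "grip": 0.055},
  {"slide": [0, -0.001, 0], "turn": [0, 0, 0], "grip": 0.055},
  {"slide": [0, -0.001, 0.004], "turn": [0, 0, 0], "grip": 0.055},
  {"slide": [0, -0.001, 0.008], "turn": [0, 0, 0], "grip": 0.055},
  {"slide": [0, -0.001, 0.008], "turn": [0, 0, 0], "grip": 0.055},
  {"slide": [0, -0.001, 0.008], "turn": [0, 0, 0], "grip": 0.03},
  {"slide": [0, -0.001, 0.008], "turn": [0, 0, 0], "grip": 0.03},
  {"slide": [0, -0.001, 0.008], "turn": [0, 0, 0], "grip": 0.03},
], squeeze=25)

```text
time: 3.42
tcp_pos: [0.489, 0.2435, 0.0857]
tcp_rot: [[-0.833, 0.273, 0.481], [0.237, 0.962, -0.136], [-0.5, 0.001, -0.866]]
ft_force: [0.4, -0.5, 0.3]
gripper_width: 0.0299
grip_force: 0.0
```

Request:
send_rows([
  {"slide": [0, 0, 0], "turn": [0, 0, 0], "grip": 0.055},
  {"slide": [0, 0, 0], "turn": [0, 0, 0], "grip": 0.055},
  {"slide": [0, 0, 0.003], "turn": [0, 0, 0], "grip": 0.055},
  {"slide": [0, 0, 0.006], "turn": [0, 0, 0], "grip": 0.055},
  {"slide": [0, 0, 0.009], "turn": [0, 0, 0], "grip": 0.055},
  {"slide": [0, 0, 0.009], "turn": [0, 0, 0], "grip": 0.03},
  {"slide": [0, 0, 0.009], "turn": [0, 0, 0], "grip": 0.03},
  {"slide": [0, 0, 0.009], "turn": [0, 0, 0], "grip": 0.03},
], squeeze=25)

```text
time: 4.42
tcp_pos: [0.4933, 0.2424, 0.0778]
tcp_rot: [[-0.833, 0.273, 0.481], [0.237, 0.962, -0.135], [-0.5, 0.001, -0.866]]
ft_force: [-1.0, 2.4, -0.9]
gripper_width: 0.0345
grip_force: 24.9
```

Run:
```python
from bench import ctrl
import numpy as np,cv2,pickle
a=ctrl.snapshot('wrist');pickle.dump((a,ctrl.observe()),open('w3.pkl','wb'));w=a['frame'];s=ctrl.snapshot('side')['frame']
B=cv2.resize(s[85:185,200:300],(420,420),interpolation=cv2.INTER_CUBIC)
cv2.imwrite('pics/w3.png',np.hstack([w[100:,90:470],B[:320]]))
```

```text
(no output)
```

View pics/w3.png

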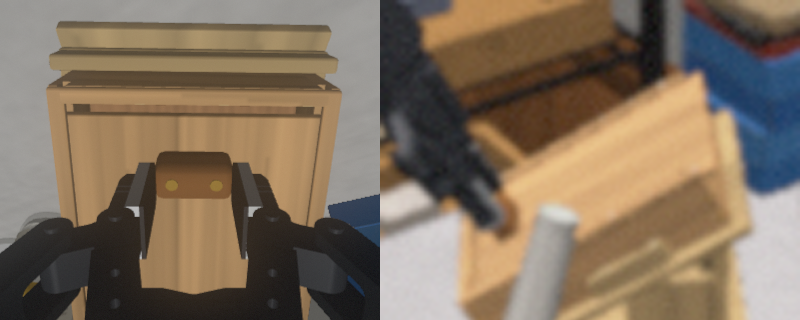

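The pads now hold only the block's rounded top (34.5 mm). I'll go 7 mm deeper, regrip and test.

Request:
send_rows([
  {"slide": [0, 0, 0], "turn": [0, 0, 0], "grip": 0.05},
  {"slide": [0, 0, 0], "turn": [0, 0, 0], "grip": 0.05},
  {"slide": [0, 0, 0.003], "turn": [0, 0, 0], "grip": 0.05},
  {"slide": [0, 0, 0.007], "turn": [0, 0, 0], "grip": 0.05},
  {"slide": [0, 0, 0.007], "turn": [0, 0, 0], "grip": 0.05},
  {"slide": [0, 0, 0.007], "turn": [0, 0, 0], "grip": 0.03},
  {"slide": [0, 0, 0.007], "turn": [0, 0, 0], "grip": 0.03},
  {"slide": [0, 0, 0.007], "turn": [0, 0, 0], "grip": 0.03},
], squeeze=25)

```text
time: 5.52
tcp_pos: [0.4967, 0.2414, 0.0719]
tcp_rot: [[-0.833, 0.273, 0.481], [0.237, 0.962, -0.135], [-0.5, 0.001, -0.866]]
ft_force: [-2.1, 1.7, 1.8]
gripper_width: 0.0348
grip_force: 26.7
```

Request:
send_rows([
  {"slide": [-0.01, 0, 0], "turn": [0, 0, 0], "grip": 0.03},
  {"slide": [-0.025, 0, 0], "turn": [0, 0, 0], "grip": 0.03},
  {"slide": [-0.04, 0, 0], "turn": [0, 0, 0], "grip": 0.03},
  {"slide": [-0.055, 0, 0], "turn": [0, 0, 0], "grip": 0.03},
  {"slide": [-0.07, 0, 0], "turn": [0, 0, 0], "grip": 0.03},
  {"slide": [-0.085, 0, 0], "turn": [0, 0, 0], "grip": 0.03},
  {"slide": [-0.092, 0, 0], "turn": [0, 0, 0], "grip": 0.03},
  {"slide": [-0.098, 0, 0], "turn": [0, 0, 0], "grip": 0.03},
  {"slide": [-0.098, 0, 0], "turn": [0, 0, 0], "grip": 0.03},
], squeeze=30)

```text
time: 6.65
tcp_pos: [0.5756, 0.2175, 0.1192]
tcp_rot: [[-0.836, 0.273, 0.476], [0.236, 0.962, -0.136], [-0.496, -0.001, -0.869]]
ft_force: [-19.1, 1.5, 7.5]
gripper_width: 0.0353
grip_force: 32.1
```

It moved 95 mm and now pushes on the stop. I'll release and back off.

Request:
send_rows([
  {"slide": [0.002, 0, 0], "turn": [0, 0, 0], "grip": 0.055},
  {"slide": [0.002, 0, 0], "turn": [0, 0, 0], "grip": 0.055},
  {"slide": [0.002, 0, 0], "turn": [0, 0, 0], "grip": 0.055},
  {"slide": [0.002, 0, -0.03], "turn": [0, 0, 0], "grip": 0.07},
  {"slide": [0.002, 0, -0.08], "turn": [0, 0, 0], "grip": 0.08},
  {"slide": [0.03, 0, -0.13], "turn": [0, 0, 0], "grip": 0.08},
  {"slide": [0.06, 0, -0.15], "turn": [0, 0, 0], "grip": 0.08},
  {"slide": [0.06, 0, -0.15], "turn": [0, 0, 0], "grip": 0.08},
  {"slide": [0.06, 0, -0.15], "turn": [0, 0, 0], "grip": 0.08},
])

```text
time: 7.78
tcp_pos: [0.4567, 0.2527, 0.2207]
tcp_rot: [[-0.833, 0.273, 0.481], [0.237, 0.962, -0.136], [-0.5, 0.001, -0.866]]
ft_force: [0.2, -0.3, 0.4]
gripper_width: 0.0798
grip_force: 0.0
```

Run:
```python
from bench import ctrl
from h import *
import pickle
a=ctrl.snapshot('wrist');s=ctrl.observe();pickle.dump((a,s),open('w4.pkl','wb'));cv2.imwrite('pics/w4.png',a['frame'])
print(s['time'],s['tcp_pos'],s['joints'])
# soap: tool y along soap long axis (yaw -54 or 126), vertical
for yaw in(-54.1,125.9):
    y=np.array([np.cos(np.radians(yaw)),np.sin(np.radians(yaw)),0]);z=np.array([0,0,-1.]);R=np.column_stack([np.cross(y,z),y,z])
    to(s,[.538,-.300,.17],R)
```

```text
7.825 [0.45687962 0.25249638 0.22053206] [ 32.41525297   1.92834672 -25.88780919  41.15087103 -21.88058701
  44.19918806]
slide [-0.1735 -0.5093  0.158 ] turn [ 33.42  16.16 124.68] | 0.561 130.1
slide [-0.1735 -0.5093  0.158 ] turn [-13.5   27.92 -50.57] | 0.561 59.3
```

View pics/w4.png

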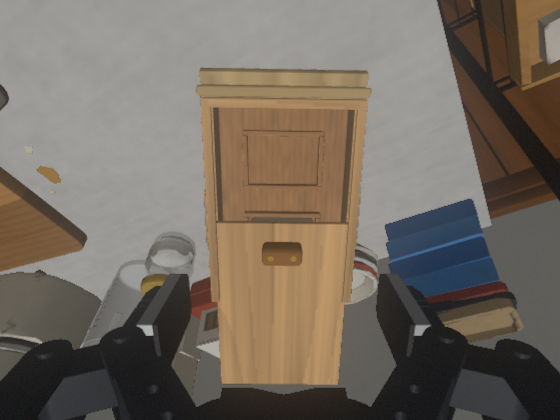

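The cover is fully back. The empty cradle shows at (242–326, 131–187), with the block at (282,254). Now to the soap.

Request:
send_rows([
  {"slide": [-0.016, -0.046, 0.014], "turn": [-1.5, 3, -5.5], "grip": 0.085},
  {"slide": [-0.032, -0.092, 0.028], "turn": [-2.7, 5.6, -10.1], "grip": 0.085},
  {"slide": [-0.048, -0.139, 0.043], "turn": [-4, 8.4, -15.2], "grip": 0.085},
  {"slide": [-0.063, -0.185, 0.057], "turn": [-5.4, 11.2, -20.2], "grip": 0.085},
  {"slide": [-0.079, -0.231, 0.072], "turn": [-6.7, 14, -25.3], "grip": 0.085},
  {"slide": [-0.095, -0.278, 0.086], "turn": [-8.1, 16.8, -30.3], "grip": 0.085},
  {"slide": [-0.11, -0.324, 0.1], "turn": [-9.5, 19.6, -35.4], "grip": 0.085},
  {"slide": [-0.126, -0.37, 0.115], "turn": [-10.8, 22.3, -40.5], "grip": 0.085},
  {"slide": [-0.142, -0.417, 0.129], "turn": [-12.2, 25.1, -45.5], "grip": 0.085},
  {"slide": [-0.158, -0.463, 0.144], "turn": [-13.5, 27.9, -50.6], "grip": 0.085},
  {"slide": [-0.1735, -0.509, 0.158], "turn": [-13.5, 27.9, -50.6], "grip": 0.085},
  {"slide": [-0.1735, -0.509, 0.158], "turn": [-13.5, 27.9, -50.6], "grip": 0.085},
])

```text
time: 9.32
tcp_pos: [0.5376, -0.3037, 0.168]
tcp_rot: [[-0.812, -0.584, -0.001], [-0.584, 0.812, 0.001], [0.0, 0.001, -1.0]]
ft_force: [-1.4, 0.7, 0.5]
gripper_width: 0.085
grip_force: 0.0
```

Run:
```python
from bench import ctrl
from h import *
import pickle
a=ctrl.snapshot('wrist');s=ctrl.observe();pickle.dump((a,s),open('w5.pkl','wb'));cv2.imwrite('pics/w5.png',a['frame'])
print(s['time'],s['tcp_pos'],s['joints'],s['tcp_rot'].round(3))
print('pred soap',[proj(a,[.538+dx,-.3+dy,.048]).round() for dx,dy in((0,0),(.035,-.012),(-.033,.014))])
f=a['frame'];hsv=cv2.cvtColor(f,cv2.COLOR_BGR2HSV)
# soap: pale, low saturation near predicted
c0=proj(a,[.538,-.3,.048]).astype(int);print(hsv[c0[1],c0[0]])
v=hsv[c0[1],c0[0]].astype(int);m=((abs(hsv[...,1].astype(int)-v[1])<40)&(abs(hsv[...,2].astype(int)-v[2])<35)).astype(np.uint8)
m=cv2.morphologyEx(m,cv2.MORPH_OPEN,np.ones((5,5)));n,l,st,c=cv2.connectedComponentsWithStats(m);k=l[c0[1],c0[0]];print(st[k])
cs,_=cv2.findContours((l==k).astype(np.uint8),0,1);cc=max(cs,key=cv2.contourArea);box=cv2.boxPoints(cv2.minAreaRect(cc));print(box)
P=np.array([onz(a,b,.048) for b in box]);print(P.mean(0),[np.linalg.norm(P[i]-P[i-1]).round(4) for i in range(4)])
for i in(0,1):
    e=P[i]-P[i-1];print(np.degrees(np.arctan2(e[1],e[0])))
cv2.polylines(f,[box.astype(int)],1,(0,0,255));cv2.imwrite('pics/w5.png',f)
```

```text
9.375 [ 0.53737178 -0.30171012  0.16855861] [-3.68923641e+01  2.50352810e+01  5.55222647e+00  7.05981061e+01
  1.78673156e-02 -7.26751935e+01] [[-0.811 -0.585 -0.001]
 [-0.585  0.811  0.001]
 [ 0.     0.001 -1.   ]]
pred soap [array([285., 200.]), array([250., 224.]), array([323., 178.])]
[ 21  42 190]
[ 252  176   73   47 3387]
[[252. 176.]
 [324. 176.]
 [324. 222.]
 [252. 222.]]
[ 0.53627713 -0.29836266  0.048     ] [np.float64(0.0398), np.float64(0.0586), np.float64(0.0399), np.float64(0.0612)]
-145.85705069306707
125.70316970921128
```

View pics/w5.png

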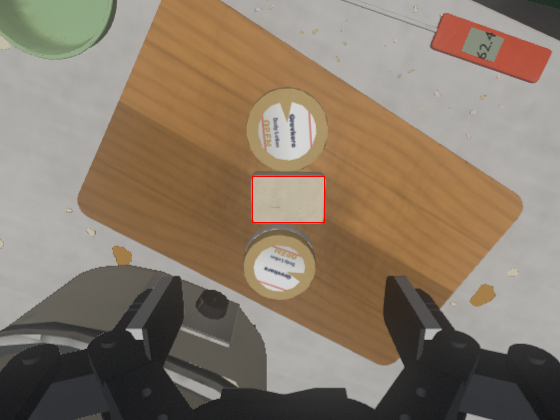

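The wrist view shows the soap's top at (252–324, 176–222), long side along tool y, with the pots above and below it. Only a small y correction is needed. I'll go down in steps, watching the force.

Request:
send_rows([
  {"slide": [0, 0.002, 0.04], "turn": [0, 0, 0], "grip": 0.08},
  {"slide": [0, 0.002, 0.08], "turn": [0, 0, 0], "grip": 0.08},
  {"slide": [0, 0.002, 0.11], "turn": [0, 0, 0], "grip": 0.08},
  {"slide": [0, 0.002, 0.125], "turn": [0, 0, 0], "grip": 0.08},
  {"slide": [0, 0.002, 0.135], "turn": [0, 0, 0], "grip": 0.08},
  {"slide": [0, 0.002, 0.135], "turn": [0, 0, 0], "grip": 0.08},
])

```text
time: 10.12
tcp_pos: [0.5366, -0.2979, 0.0353]
tcp_rot: [[-0.809, -0.587, 0.0], [-0.587, 0.809, 0.0], [-0.0, -0.0, -1.0]]
ft_force: [0.5, 1.2, -0.4]
gripper_width: 0.08
grip_force: 0.0
```

Run:
```python
from bench import ctrl
from h import *
import pickle
a=ctrl.snapshot('wrist');b=ctrl.snapshot('side');s=ctrl.observe();pickle.dump((a,b,s),open('w6.pkl','wb'))
print(s['tcp_pos'])
S=b['frame'][200:330,270:410];S=cv2.resize(S,(420,390),interpolation=cv2.INTER_CUBIC)
cv2.imwrite('pics/w6.png',np.hstack([a['frame'][30:420,90:470],S]))
```

```text
[ 0.53694851 -0.29824815  0.03591038]
```

View pics/w6.png

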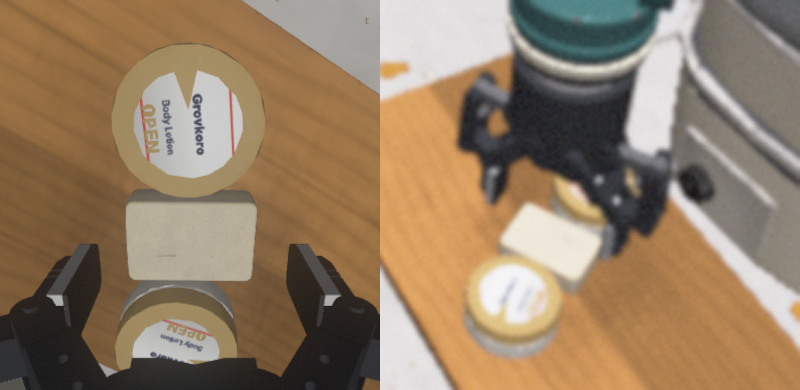

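The side view shows the tips still above the bar, and the wrist view agrees (tip depth about 0.146 m, bar top about 0.170 m). So the tips stand roughly 25 mm behind the reported TCP. I'll go lower and close.

Request:
send_rows([
  {"slide": [0, 0, 0.008], "turn": [0, 0, 0], "grip": 0.078},
  {"slide": [0, 0, 0.016], "turn": [0, 0, 0], "grip": 0.078},
  {"slide": [0, 0, 0.022], "turn": [0, 0, 0], "grip": 0.078},
  {"slide": [0, 0, 0.022], "turn": [0, 0, 0], "grip": 0.078},
  {"slide": [0, 0, 0.022], "turn": [0, 0, 0], "grip": 0.056},
  {"slide": [0, 0, 0.022], "turn": [0, 0, 0], "grip": 0.056},
  {"slide": [0, 0, 0.022], "turn": [0, 0, 0], "grip": 0.056},
], squeeze=20)

```text
time: 11.1
tcp_pos: [0.5366, -0.2981, 0.0134]
tcp_rot: [[-0.81, -0.587, 0.001], [-0.587, 0.81, -0.0], [-0.0, -0.001, -1.0]]
ft_force: [-0.6, 1.0, 3.9]
gripper_width: 0.061
grip_force: 22.1
```

Request:
send_rows([
  {"slide": [0, 0, 0], "turn": [0, 0, 0], "grip": 0.07},
  {"slide": [0, 0, 0], "turn": [0, 0, 0], "grip": 0.07},
  {"slide": [0, 0, 0.004], "turn": [0, 0, 0], "grip": 0.07},
  {"slide": [0, 0, 0.004], "turn": [0, 0, 0], "grip": 0.07},
])

```text
time: 11.6
tcp_pos: [0.5363, -0.2978, 0.0086]
tcp_rot: [[-0.81, -0.587, -0.0], [-0.587, 0.81, 0.0], [-0.0, 0.001, -1.0]]
ft_force: [0.7, 0.4, 0.2]
gripper_width: 0.07
grip_force: 0.0
```

Request:
send_rows([
  {"slide": [0, 0, 0.003], "turn": [0, 0, 0], "grip": 0.07},
  {"slide": [0, 0, 0.003], "turn": [0, 0, 0], "grip": 0.07},
])

```text
time: 11.85
tcp_pos: [0.5364, -0.2979, 0.0058]
tcp_rot: [[-0.81, -0.587, -0.0], [-0.587, 0.81, 0.0], [-0.0, 0.0, -1.0]]
ft_force: [-0.0, 0.2, -0.5]
gripper_width: 0.0696
grip_force: 0.0
```

Request:
send_rows([
  {"slide": [0, 0, 0.003], "turn": [0, 0, 0], "grip": 0.07},
  {"slide": [0, 0, 0.003], "turn": [0, 0, 0], "grip": 0.07},
])

```text
time: 12.1
tcp_pos: [0.5364, -0.2979, 0.0028]
tcp_rot: [[-0.81, -0.587, 0.0], [-0.587, 0.81, 0.0], [-0.0, 0.0, -1.0]]
ft_force: [0.9, -0.1, -0.2]
gripper_width: 0.0701
grip_force: 0.0
```

Request:
send_rows([
  {"slide": [0, 0, 0.003], "turn": [0, 0, 0], "grip": 0.07},
  {"slide": [0, 0, 0.003], "turn": [0, 0, 0], "grip": 0.07},
])

```text
time: 12.35
tcp_pos: [0.5364, -0.2979, -0.0002]
tcp_rot: [[-0.81, -0.587, -0.0], [-0.587, 0.81, 0.0], [-0.0, 0.0, -1.0]]
ft_force: [0.2, 0.2, 0.3]
gripper_width: 0.07
grip_force: 0.0
```

Request:
send_rows([
  {"slide": [0, 0, 0.003], "turn": [0, 0, 0], "grip": 0.07},
  {"slide": [0, 0, 0.003], "turn": [0, 0, 0], "grip": 0.07},
])

```text
time: 12.6
tcp_pos: [0.5366, -0.298, -0.003]
tcp_rot: [[-0.81, -0.587, 0.0], [-0.587, 0.81, 0.0], [-0.0, -0.0, -1.0]]
ft_force: [-0.3, 0.3, -0.5]
gripper_width: 0.0702
grip_force: 0.0
```

Request:
send_rows([
  {"slide": [0, 0, 0.002], "turn": [0, 0, 0], "grip": 0.07},
  {"slide": [0, 0, 0.002], "turn": [0, 0, 0], "grip": 0.07},
])

```text
time: 12.85
tcp_pos: [0.5367, -0.298, -0.0033]
tcp_rot: [[-0.81, -0.587, 0.001], [-0.587, 0.81, -0.001], [-0.001, -0.001, -1.0]]
ft_force: [-6.5, 4.2, 27.5]
gripper_width: 0.0701
grip_force: 13.6
```

Request:
send_rows([
  {"slide": [0, 0, 0.002], "turn": [0, 0, 0], "grip": 0.07},
  {"slide": [0, 0, 0.002], "turn": [0, 0, 0], "grip": 0.07},
])

```text
time: 13.1
tcp_pos: [0.5367, -0.2981, -0.0034]
tcp_rot: [[-0.809, -0.587, 0.002], [-0.587, 0.809, -0.002], [-0.001, -0.003, -1.0]]
ft_force: [-15.5, 9.0, 55.9]
gripper_width: 0.0705
grip_force: 27.9
```

The tips touched the board at TCP z −0.0033, so they stand 25 mm behind the reported TCP. I'll rise 15 mm, so the tips are 10 mm above the board, then grip and lift.

Request:
send_rows([
  {"slide": [0, 0, -0.008], "turn": [0, 0, 0], "grip": 0.072},
  {"slide": [0, 0, -0.015], "turn": [0, 0, 0], "grip": 0.072},
  {"slide": [0, 0, -0.015], "turn": [0, 0, 0], "grip": 0.055},
  {"slide": [0, 0, -0.015], "turn": [0, 0, 0], "grip": 0.055},
  {"slide": [0, 0, -0.015], "turn": [0, 0, 0], "grip": 0.055},
  {"slide": [0, 0, -0.015], "turn": [0, 0, 0], "grip": 0.055},
], squeeze=30)

```text
time: 13.85
tcp_pos: [0.5369, -0.2982, 0.0088]
tcp_rot: [[-0.81, -0.587, 0.001], [-0.587, 0.81, -0.001], [-0.001, -0.001, -1.0]]
ft_force: [-3.0, 0.6, 15.7]
gripper_width: 0.061
grip_force: 29.0
```

Request:
send_rows([
  {"slide": [0, 0, -0.01], "turn": [0, 0, 0], "grip": 0.055},
  {"slide": [0, 0, -0.03], "turn": [0, 0, 0], "grip": 0.055},
  {"slide": [0, 0, -0.08], "turn": [0, 0, 0], "grip": 0.055},
  {"slide": [0, 0, -0.13], "turn": [0, 0, 0], "grip": 0.055},
  {"slide": [0, 0, -0.18], "turn": [0, 0, 0], "grip": 0.055},
  {"slide": [0, 0, -0.2], "turn": [0, 0, 0], "grip": 0.055},
  {"slide": [0, 0, -0.2], "turn": [0, 0, 0], "grip": 0.055},
])

```text
time: 14.72
tcp_pos: [0.537, -0.2983, 0.2091]
tcp_rot: [[-0.809, -0.587, 0.002], [-0.587, 0.809, -0.001], [-0.001, -0.002, -1.0]]
ft_force: [0.1, -0.2, -2.0]
gripper_width: 0.0607
grip_force: 34.3
```

The bar is held. Next I'll fit the box pose from the wrist views plus the earlier corners, and find the bar in the hand.

```bash
cat > fit.py <<'E'
from bench import ctrl
from h import *
import pickle
from scipy.optimize import least_squares
d=pickle.load(open('s0.pkl','rb'));t=d['top'];sd=d['side'];w1,_=pickle.load(open('w1.pkl','rb'));w4,_=pickle.load(open('w4.pkl','rb'))
# fence line contrast along centre row/col in w4
g=cv2.GaussianBlur(cv2.cvtColor(w4['frame'],cv2.COLOR_BGR2GRAY),(3,3),0).astype(int)
print('row159',[(235+i,v) for i,v in enumerate(g[155:163,235:255].mean(0).round().astype(int))],[(315+i,v) for i,v in enumerate(g[155:163,315:335].mean(0).round().astype(int))])
print('col284',[(122+i,v) for i,v in enumerate(g[122:142,275:295].mean(1).round().astype(int))],[(178+i,v) for i,v in enumerate(g[178:196,275:295].mean(1).round().astype(int))])
T=lambda u,v:(100+u/4,130+v/4);S=lambda u,v:(210+(u-400)/4,95+v/4)
obs=[(t,T(33,368),(-95,68,47)),(t,T(248,425),(-95,-68,47)),(sd,S(437,245),(-95,-68,47)),
(w1,(203,146),(-95,-68,47)),(w1,(375,152),(-95,68,47)),(w4,(202,104),(-95,-68,47)),(w4,(367,106),(-95,68,47)),
(w4,(242,131),(-63,-35,14)),(w4,(326,131),(-63,35,14)),(w4,(325,187),(-13,35,14)),(w4,(246,187),(-13,-35,14)),
(w4,(282,254),(40,0,54)),(w1,(287.5,200),(-65,0,52)),(t,T(138,340),(-65,0,52)),(sd,S(474,163),(-65,0,52))]
def f(p):
    r=[]
    for c,u,q in obs:
        q=np.array(q)/1e3
        if q[0]==-.065:q=q+[p[4],0,0]
        w=1.0 if c in(w1,w4) else .7
        r.append((proj(c,p[:3]+boxR(p[3])@q)-u)*w)
    return np.concatenate(r)
obs_c=[o[0] for o in obs]
if __name__=='__main__':
    w=[1 if (c is w1 or c is w4) else .7 for c in obs_c]
    def f(p):
        return np.concatenate([(proj(c,p[:3]+boxR(p[3])@(np.array(q)/1e3+([p[4],0,0] if q[0]==-65 else 0)))-u)*k for (c,u,q),k in zip(obs,w)])
    r=least_squares(f,[.563,.22,.076,-15.8,.008],loss='soft_l1');p=r.x
    print(p.round(4));print(f(p).reshape(-1,2).round(1).tolist());R=boxR(p[3]);C=p[:3]+R@[-.038,0,.019];print('cradle',C)
    def pl(uv,h):
        e,dd=ray(w4,uv);z=R[:,2];q=e+dd*((C+z*h-e)@z)/(dd@z);return (R.T@(q-C)*1e3).round(1)
    for u in((242,131),(326,131),(325,187),(246,187)):print(pl(u,-.005))
    np.save('box.npy',p)
E
python3 fit.py
python3 - <<'E'
from bench import ctrl
from h import *
import pickle
a=ctrl.snapshot('wrist');s=ctrl.observe();pickle.dump((a,s),open('w7.pkl','wb'))
hsv=cv2.cvtColor(a['frame'],cv2.COLOR_BGR2HSV).astype(int);Rt=s['tcp_rot']
e=Rt.T@(a['eye']-s['tcp_pos']);q=proj(a,s['tcp_pos']+Rt@[0,0,-.039]);print('pred',q,hsv[int(q[1]),int(q[0])],s['tcp_pos'])
print([tuple(hsv[r,285]) for r in range(200,400,10)])
m=((hsv[...,1]<75)&(hsv[...,2]>140)&(hsv[...,0]<35)).astype(np.uint8);m[:180]=0
m=cv2.morphologyEx(m,cv2.MORPH_OPEN,np.ones((5,5)));n,l,st,c=cv2.connectedComponentsWithStats(m)
for k in range(1,n):
    if st[k,4]>800:print(st[k],c[k])
def at(uv,h):
    o,dd=ray(a,uv);dd=Rt.T@dd;return (e+dd*(h-e[2])/dd[2])*1e3
k=1+st[1:,4].argmax();x,y,w,h=st[k,:4]
for uv in((x,y+h/2),(x+w,y+h/2),(x+w/2,y),(x+w/2,y+h)):print(at(uv,-.039).round(1))
E
```

```text
row159 [(235, np.int64(118)), (236, np.int64(118)), (237, np.int64(116)), (238, np.int64(115)), (239, np.int64(116)), (240, np.int64(117)), (241, np.int64(118)), (242, np.int64(120)), (243, np.int64(122)), (244, np.int64(118)), (245, np.int64(114)), (246, np.int64(106)), (247, np.int64(100)), (248, np.int64(103)), (249, np.int64(111)), (250, np.int64(114)), (251, np.int64(116)), (252, np.int64(117)), (253, np.int64(117)), (254, np.int64(116))] [(315, np.int64(110)), (316, np.int64(106)), (317, np.int64(97)), (318, np.int64(96)), (319, np.int64(109)), (320, np.int64(116)), (321, np.int64(113)), (322, np.int64(109)), (323, np.int64(108)), (324, np.int64(111)), (325, np.int64(114)), (326, np.int64(114)), (327, np.int64(114)), (328, np.int64(114)), (329, np.int64(114)), (330, np.int64(115)), (331, np.int64(116)), (332, np.int64(116)), (333, np.int64(114)), (334, np.int64(113))]
col284 [(122, np.int64(115)), (123, np.int64(115)), (124, np.int64(116)), (125, np.int64(116)), (126, np.int64(116)), (127, np.int64(116)), (128, np.int64(115)), (129, np.int64(110)), (130, np.int64(99)), (131, np
[... 1489 characters left out ...]
(183)), (np.int64(21), np.int64(41), np.int64(182)), (np.int64(22), np.int64(38), np.int64(182)), (np.int64(21), np.int64(40), np.int64(183)), (np.int64(21), np.int64(41), np.int64(182)), (np.int64(20), np.int64(40), np.int64(180)), (np.int64(20), np.int64(39), np.int64(181)), (np.int64(18), np.int64(8), np.int64(168)), (np.int64(25), np.int64(9), np.int64(166)), (np.int64(18), np.int64(8), np.int64(167)), (np.int64(24), np.int64(8), np.int64(164)), (np.int64(15), np.int64(6), np.int64(163))]
[    0   180   368   214 29762] [192.48467845 280.55123984]
[  406   180   154   203 17894] [502.8659886  278.64854141]
[   7.6 -112.1  -39. ]
[  7.8  34.  -39. ]
[ 51.1 -35.1 -39. ]
[-46.2 -43.7 -39. ]
```

```bash
cat > fit2.py <<'E'
from fit import *
obs=[o for o in obs if o[2][2]!=14]
obs=[(w4,(202,100),q) if c is w4 and q[:2]==(-95,-68) else (w4,(367,102),q) if c is w4 and q[0]==-95 else (c,u,q) for c,u,q in obs]
# inner fence edges, y only via centre column
w=[1 if (c is w1 or c is w4) else .7 for c,_,_ in obs]
def f(p):
    r=[(proj(c,p[:3]+boxR(p[3])@(np.array(q)/1e3+([p[4],0,0] if q[0]==-65 else 0)))-u)*k for (c,u,q),k in zip(obs,w)]
    r.append([proj(w4,p[:3]+boxR(p[3])@[-.038,0,.012])[0]-282.5])
    return np.concatenate(r)
p=least_squares(f,[.563,.22,.07,-16,.008],loss='soft_l1').x
print(p.round(4),f(p).round(1).tolist());R=boxR(p[3]);C=p[:3]+R@[-.038,0,.019];print('cradle',C)
G=p[:3]+R@[-.065+p[4],0,.052];print('G',G,'normal vs',R.T@(G-np.array([.48688,.2449,.0891])))
def pl(uv,h):
    e,dd=ray(w4,uv);z=R[:,2];q=e+dd*((C+z*h-e)@z)/(dd@z);return (R.T@(q-C)*1e3).round(1)
print('eye',R.T@(w4['eye']-C))
for u in((284,129),(284,132.5),(284,182.5),(284,186.5),(245.5,158),(248.5,158),(316,158),(319,158)):print(u,pl(u,-.005),pl(u,-.013))
np.save('box.npy',p)
E
python3 fit2.py | grep -v -e row159 -e col284
python3 - <<'E'
from h import *
import pickle
a,s=pickle.load(open('w7.pkl','rb'));Rt=s['tcp_rot'];e=Rt.T@(a['eye']-s['tcp_pos'])
hsv=cv2.cvtColor(a['frame'],cv2.COLOR_BGR2HSV).astype(int)
m=((abs(hsv[...,0]-20.5)<4)&(abs(hsv[...,1]-40)<14)&(hsv[...,2]>160)).astype(np.uint8);m[:245]=0
m=cv2.morphologyEx(m,cv2.MORPH_OPEN,np.ones((7,7)));n,l,st,c=cv2.connectedComponentsWithStats(m);k=l[300,285];print(st[k],c[k])
def at(uv,h):
    o,dd=ray(a,uv);dd=Rt.T@dd;return ((e+dd*(h-e[2])/dd[2])*1e3).round(1)
mm=l==k;cols=[np.where(mm[:,x])[0] for x in(255,285,310)];rows=[np.where(mm[y])[0] for y in(270,300,330)]
for x,v in zip((255,285,310),cols):print(v.min(),v.max(),at((x,v.min()),-.039),at((x,v.max()),-.039))
for y,v in zip((270,300,330),rows):print(v.min(),v.max(),at((v.min(),y),-.039),at((v.max(),y),-.039))
E
```

```text
[ 5.63400e-01  2.21800e-01  6.60000e-02 -1.69661e+01  9.70000e-03] [-0.4, -0.9, -0.6, -0.0, -0.3, 1.2, -1.6, 0.3, 1.2, -0.3, -0.2, -0.3, -0.4, 0.5, 0.0, -0.1, 0.3, -0.1, 0.2, -0.6, 0.7, 1.0, 0.4]
cradle [0.52280206 0.23421937 0.06350076]
G [0.49270682 0.24340096 0.08343975] normal vs [ 0.00237525  0.00026651 -0.00790725]
eye [-0.06116415 -0.00427544  0.33114639]
(284, 129) [-31.6   0.5  -5. ] [-30.9   0.6 -13. ]
(284, 132.5) [-28.4   0.5  -5. ] [-27.6   0.6 -13. ]
(284, 182.5) [19.8  1.3 -5. ] [ 21.8   1.5 -13. ]
(284, 186.5) [23.9  1.4 -5. ] [ 25.9   1.5 -13. ]
(245.5, 158) [ -3.8 -36.   -5. ] [ -2.4 -36.8 -13. ]
(248.5, 158) [ -3.8 -33.2  -5. ] [ -2.4 -33.9 -13. ]
(316, 158) [-4.8 31.7 -5. ] [ -3.4  32.6 -13. ]
(319, 158) [-4.8 34.6 -5. ] [ -3.5  35.5 -13. ]
[  207   258   153    89 12965] [283.22876976 301.22175087]
259 345 [ 20.  -10.5 -39. ] [-19.9 -11.5 -39. ]
258 345 [ 20.4   1.1 -39. ] [-19.9   1.2 -39. ]
258 345 [ 20.4  10.7 -39. ] [-19.9  11.7 -39. ]
207 359 [ 15.2 -29.3 -39. ] [ 15.3  29.9 -39. ]
209 357 [  1.8 -29.4 -39. ] [  1.9  30.  -39. ]
211 355 [-12.5 -29.5 -39. ] [-12.4  30.1 -39. ]
```

The bar sits centred in the hand, and the box fit is sub-pixel, though its depth is uncertain by a few mm. I'll find that by touch. Now to hover over the cradle.

```bash
cat > tgt.py <<'E'
from bench import ctrl
from h import *
p=np.load('box.npy');R=boxR(p[3]);C=p[:3]+R@[-.0385,-.0006,.019];Rt=R@FL
def tcp(h,dx=0,dy=0): return C+R@[dx,dy,h]-Rt@[.0002,.0003,-.0262]
if __name__=='__main__':
    import sys
    s=ctrl.observe();print(s['time'],s['tcp_pos'],'soap rel cradle mm',((R.T@(s['tcp_pos']+s['tcp_rot']@[.0002,.0003,-.0262]-C))*1e3).round(1))
    for h in map(float,sys.argv[1:]):to(s,tcp(h),Rt)
E
python3 tgt.py .08 .02
```

```text
14.775 [ 0.53648421 -0.2979875   0.2076513 ] soap rel cradle mm [ 231.2 -504.4   63.5]
slide [-0.2843  0.46    0.0978] turn [ 13.85 -27.8   51.67] | 0.55 60.3
slide [-0.3023  0.4361  0.1497] turn [ 13.85 -27.8   51.67] | 0.551 60.3
```

Request:
send_rows([
  {"slide": [-0.02, 0.03, 0], "turn": [1, -2, 3.5], "grip": 0.055},
  {"slide": [-0.046, 0.074, 0], "turn": [2.2, -4.4, 8.3], "grip": 0.055},
  {"slide": [-0.072, 0.117, 0.005], "turn": [3.5, -7.1, 13.2], "grip": 0.055},
  {"slide": [-0.099, 0.16, 0.01], "turn": [4.8, -9.7, 18], "grip": 0.055},
  {"slide": [-0.125, 0.203, 0.02], "turn": [6.1, -12.3, 22.8], "grip": 0.055},
  {"slide": [-0.152, 0.246, 0.03], "turn": [7.4, -14.9, 27.6], "grip": 0.055},
  {"slide": [-0.178, 0.289, 0.04], "turn": [8.7, -17.5, 32.5], "grip": 0.055},
  {"slide": [-0.205, 0.331, 0.05], "turn": [10, -20.1, 37.3], "grip": 0.055},
  {"slide": [-0.231, 0.374, 0.062], "turn": [11.3, -22.7, 42.1], "grip": 0.055},
  {"slide": [-0.258, 0.417, 0.075], "turn": [12.6, -25.3, 47], "grip": 0.055},
  {"slide": [-0.276, 0.447, 0.088], "turn": [13.85, -27.8, 51.7], "grip": 0.055},
  {"slide": [-0.2843, 0.46, 0.0978], "turn": [13.85, -27.8, 51.7], "grip": 0.055},
])

```text
time: 16.27
tcp_pos: [0.4944, 0.2428, 0.1078]
tcp_rot: [[-0.83, 0.29, 0.476], [0.251, 0.957, -0.146], [-0.498, -0.002, -0.867]]
ft_force: [-0.3, -0.8, -0.7]
gripper_width: 0.0608
grip_force: 34.3
```

Request:
send_rows([
  {"slide": [0, 0, 0], "turn": [0, 0, 0], "grip": 0.055},
  {"slide": [0, 0, 0], "turn": [0, 0, 0], "grip": 0.055},
])

```text
time: 16.52
tcp_pos: [0.4967, 0.2403, 0.1102]
tcp_rot: [[-0.828, 0.293, 0.478], [0.253, 0.956, -0.147], [-0.5, -0.001, -0.866]]
ft_force: [0.1, -0.4, -1.1]
gripper_width: 0.0609
grip_force: 34.3
```

```bash
python3 tgt.py .08 .025
```

```text
16.525 [0.4967295  0.24026209 0.11022385] soap rel cradle mm [ 0.6 -0.9 80. ]
slide [0.0005 0.0009 0.    ] turn [-0.06 -0.03 -0.04] | 0.001 0.1
slide [0.0005 0.001  0.055 ] turn [-0.06 -0.03 -0.04] | 0.055 0.1
```

Request:
send_rows([
  {"slide": [0.0005, 0.0007, 0.015], "turn": [0, 0, 0], "grip": 0.055},
  {"slide": [0.0005, 0.0007, 0.032], "turn": [0, 0, 0], "grip": 0.055},
  {"slide": [0.0005, 0.0007, 0.047], "turn": [0, 0, 0], "grip": 0.055},
  {"slide": [0.0005, 0.0007, 0.055], "turn": [0, 0, 0], "grip": 0.055},
  {"slide": [0.0005, 0.0007, 0.058], "turn": [0, 0, 0], "grip": 0.055},
  {"slide": [0.0005, 0.0007, 0.058], "turn": [0, 0, 0], "grip": 0.055},
])

```text
time: 17.27
tcp_pos: [0.5242, 0.2334, 0.0601]
tcp_rot: [[-0.828, 0.293, 0.478], [0.254, 0.956, -0.146], [-0.5, 0.0, -0.866]]
ft_force: [-0.1, 0.2, -1.4]
gripper_width: 0.0608
grip_force: 34.3
```

Request:
send_rows([
  {"slide": [0, 0, 0.002], "turn": [0, 0, 0], "grip": 0.055},
  {"slide": [0, 0, 0.004], "turn": [0, 0, 0], "grip": 0.055},
  {"slide": [0, 0, 0.004], "turn": [0, 0, 0], "grip": 0.055},
])

```text
time: 17.65
tcp_pos: [0.526, 0.2331, 0.0563]
tcp_rot: [[-0.828, 0.292, 0.478], [0.253, 0.956, -0.146], [-0.5, 0.0, -0.866]]
ft_force: [-0.2, 0.5, -1.3]
gripper_width: 0.0608
grip_force: 34.3
```

Request:
send_rows([
  {"slide": [0, 0, 0.002], "turn": [0, 0, 0], "grip": 0.055},
  {"slide": [0, 0, 0.003], "turn": [0, 0, 0], "grip": 0.055},
  {"slide": [0, 0, 0.003], "turn": [0, 0, 0], "grip": 0.055},
])

```text
time: 18.02
tcp_pos: [0.5274, 0.2326, 0.0536]
tcp_rot: [[-0.828, 0.292, 0.478], [0.253, 0.956, -0.146], [-0.5, -0.0, -0.866]]
ft_force: [0.2, -0.1, -1.8]
gripper_width: 0.0612
grip_force: 34.3
```

```bash
python3 tgt.py .01; python3 -c "
from bench import ctrl
print(ctrl.observe()['ft_force'])"
```

```text
18.025 [0.52742966 0.23255475 0.05363288] soap rel cradle mm [-0.4  0.7 15.2]
slide [-0.0004 -0.0007  0.0052] turn [-0.02 -0.01 -0.03] | 0.005 0.0
[ 0.2374187  -0.05053553 -1.80040826]
```

Request:
send_rows([
  {"slide": [-0.0003, -0.0006, 0.0015], "turn": [0, 0, 0], "grip": 0.055},
  {"slide": [-0.0003, -0.0006, 0.003], "turn": [0, 0, 0], "grip": 0.055},
  {"slide": [-0.0003, -0.0006, 0.003], "turn": [0, 0, 0], "grip": 0.055},
])

```text
time: 18.4
tcp_pos: [0.529, 0.2314, 0.0512]
tcp_rot: [[-0.828, 0.292, 0.478], [0.253, 0.956, -0.146], [-0.5, -0.0, -0.866]]
ft_force: [0.1, -0.7, -1.2]
gripper_width: 0.0607
grip_force: 34.3
```

Request:
send_rows([
  {"slide": [0, 0, 0.002], "turn": [0, 0, 0], "grip": 0.055},
  {"slide": [0, 0, 0.002], "turn": [0, 0, 0], "grip": 0.055},
])

```text
time: 18.65
tcp_pos: [0.5299, 0.2312, 0.0494]
tcp_rot: [[-0.828, 0.292, 0.478], [0.253, 0.956, -0.146], [-0.5, -0.0, -0.866]]
ft_force: [0.4, -0.5, -0.5]
gripper_width: 0.0613
grip_force: 34.3
```

Request:
send_rows([
  {"slide": [0, 0, 0.002], "turn": [0, 0, 0], "grip": 0.055},
  {"slide": [0, 0, 0.002], "turn": [0, 0, 0], "grip": 0.055},
])

```text
time: 18.9
tcp_pos: [0.5308, 0.2309, 0.0477]
tcp_rot: [[-0.828, 0.292, 0.478], [0.253, 0.956, -0.146], [-0.5, -0.0, -0.866]]
ft_force: [0.1, 0.0, -1.2]
gripper_width: 0.0609
grip_force: 34.3
```

Request:
send_rows([
  {"slide": [0, 0, 0.002], "turn": [0, 0, 0], "grip": 0.055},
  {"slide": [0, 0, 0.002], "turn": [0, 0, 0], "grip": 0.055},
])

```text
time: 19.15
tcp_pos: [0.5319, 0.2306, 0.046]
tcp_rot: [[-0.828, 0.292, 0.478], [0.253, 0.956, -0.146], [-0.5, -0.0, -0.866]]
ft_force: [-1.0, -0.7, -0.2]
gripper_width: 0.0607
grip_force: 34.3
```

Request:
send_rows([
  {"slide": [0, 0, 0.002], "turn": [0, 0, 0], "grip": 0.055},
  {"slide": [0, 0, 0.002], "turn": [0, 0, 0], "grip": 0.055},
])

```text
time: 19.4
tcp_pos: [0.5326, 0.2304, 0.045]
tcp_rot: [[-0.828, 0.292, 0.479], [0.253, 0.956, -0.146], [-0.501, 0.0, -0.866]]
ft_force: [-12.3, 0.9, 15.6]
gripper_width: 0.061
grip_force: 37.1
```

```bash
python3 tgt.py .0
```

```text
19.4 [0.53264167 0.23043865 0.04504132] soap rel cradle mm [0.2 0.2 5. ]
slide [ 0.0002 -0.0002  0.005 ] turn [ 0.01  0.05 -0.03] | 0.005 0.1
```

Contact is square to the floor (20 N) at 5 mm above the fit, which matches the block-grip depth evidence, so this is the cradle floor. I'll ease off, open, and retreat.

Request:
send_rows([
  {"slide": [0, 0, -0.001], "turn": [0, 0, 0], "grip": 0.061},
  {"slide": [0, 0, -0.001], "turn": [0, 0, 0], "grip": 0.066},
  {"slide": [0, 0, -0.001], "turn": [0, 0, 0], "grip": 0.071},
  {"slide": [0, 0, -0.001], "turn": [0, 0, 0], "grip": 0.075},
  {"slide": [0, 0, -0.001], "turn": [0, 0, 0], "grip": 0.075},
  {"slide": [0, 0, -0.02], "turn": [0, 0, 0], "grip": 0.075},
  {"slide": [0, 0, -0.05], "turn": [0, 0, 0], "grip": 0.075},
  {"slide": [0, 0, -0.1], "turn": [0, 0, 0], "grip": 0.075},
  {"slide": [0.03, 0, -0.14], "turn": [0, 0, 0], "grip": 0.075},
  {"slide": [0.06, 0, -0.16], "turn": [0, 0, 0], "grip": 0.075},
  {"slide": [0.06, 0, -0.16], "turn": [0, 0, 0], "grip": 0.075},
])

```text
time: 20.78
tcp_pos: [0.4051, 0.2696, 0.1533]
tcp_rot: [[-0.829, 0.29, 0.479], [0.251, 0.957, -0.145], [-0.5, 0.0, -0.866]]
ft_force: [0.4, -0.1, -0.5]
gripper_width: 0.0753
grip_force: 0.0
```

```bash
cat > chk.py <<'E'
from tgt import *
import pickle
a=ctrl.snapshot('wrist');s=ctrl.observe();pickle.dump((a,s),open('w8.pkl','wb'))
hsv=cv2.cvtColor(a['frame'],cv2.COLOR_BGR2HSV).astype(int);q=proj(a,C+R@[0,0,.018]).astype(int);v=hsv[q[1],q[0]];print(s['time'],s['tcp_pos'],'pix',q,v)
m=((abs(hsv[...,0]-v[0])<7)&(abs(hsv[...,1]-v[1])<25)&(abs(hsv[...,2]-v[2])<30)).astype(np.uint8)
m=cv2.morphologyEx(m,cv2.MORPH_OPEN,np.ones((3,3)));n,l,st,c=cv2.connectedComponentsWithStats(m);k=l[q[1],q[0]];print(st[k])
cs,_=cv2.findContours((l==k).astype(np.uint8),0,1);r=cv2.minAreaRect(max(cs,key=cv2.contourArea));b=cv2.boxPoints(r);print(r)
z=R[:,2]
for h in(.018,.022,.026):
    P=[]
    for u in b:
        e,d=ray(a,u);P.append(R.T@(e+d*((C+z*h-e)@z)/(d@z)-C)*1e3)
    P=np.array(P);print(h,P[:,:2].round(1).tolist(),'mean',P.mean(0).round(1))
g=cv2.GaussianBlur(cv2.cvtColor(a['frame'],cv2.COLOR_BGR2GRAY),(3,3),0)
x,y,w,hh=st[k,:4];print('col',y-14,g[y-14:y+hh+14,x+w//2].tolist());print('row',x-14,g[y+hh//2,x-14:x+w+14].tolist())
E
python3 chk.py
```

```text
20.825 [0.40623988 0.26946014 0.15321788] pix [282 263] [ 21  41 160]
[ 249  237   69   41 2785]
((283.0, 257.0), (40.0, 68.0), 90.0)
0.018 [[-25.0, -29.1], [-25.1, 29.9], [13.8, 31.1], [13.9, -30.2]] mean [-5.6  0.4 18. ]
0.022 [[-26.6, -28.7], [-26.7, 29.4], [11.6, 30.7], [11.7, -29.8]] mean [-7.5  0.4 22. ]
0.026 [[-28.3, -28.3], [-28.4, 29.0], [9.4, 30.2], [9.5, -29.3]] mean [-9.4  0.4 26. ]
col 223 [74, 76, 91, 104, 109, 104, 92, 83, 81, 81, 82, 86, 96, 111, 130, 145, 152, 154, 154, 154, 154, 154, 154, 154, 154, 154, 154, 153, 152, 152, 153, 153, 154, 153, 152, 152, 153, 153, 153, 152, 152, 152, 152, 153, 153, 152, 152, 152, 151, 151, 151, 151, 151, 150, 140, 123, 112, 109, 109, 109, 109, 109, 109, 109, 109, 109, 109, 109, 109]
row 235 [114, 113, 112, 112, 112, 113, 113, 112, 111, 110, 107, 98, 92, 112, 141, 154, 155, 155, 155, 155, 155, 154, 154, 153, 154, 154, 154, 155, 155, 155, 155, 154, 153, 153, 152, 152, 151, 150, 150, 151, 151, 152, 153, 153, 154, 154, 153, 153, 152, 152, 152, 153, 154, 154, 154, 154, 153, 153, 153, 153, 153, 154, 154, 155, 154, 154, 154, 154, 154, 154, 154, 154, 154, 155, 156, 156, 156, 156, 156, 156, 151, 135, 109, 99, 108, 112, 110, 109, 109, 110, 112, 112, 110, 108, 107, 109, 111]
```

Viewed obliquely, the bar reads ambiguous in x. I'll move the camera straight over the cradle and check it against the fence in the same picture.

Run:
```python
from tgt import *
s=ctrl.observe();e=np.array([.0804,.0003,-.1607])
E=C+R@[0,0,.27];to(s,E-Rt@e,Rt)
```

```text
slide [-0.1405 -0.0007  0.0293] turn [0.06 0.02 0.04] | 0.144 0.1
```

Request:
send_rows([
  {"slide": [-0.05, 0, 0.01], "turn": [0, 0, 0], "grip": 0.075},
  {"slide": [-0.1, 0, 0.02], "turn": [0, 0, 0], "grip": 0.075},
  {"slide": [-0.14, 0, 0.029], "turn": [0, 0, 0], "grip": 0.075},
  {"slide": [-0.14, 0, 0.029], "turn": [0, 0, 0], "grip": 0.075},
  {"slide": [-0.14, 0, 0.029], "turn": [0, 0, 0], "grip": 0.075},
])

```text
time: 21.45
tcp_pos: [0.5363, 0.2286, 0.197]
tcp_rot: [[-0.829, 0.293, 0.477], [0.254, 0.956, -0.147], [-0.499, -0.001, -0.867]]
ft_force: [-0.7, 0.4, 1.1]
gripper_width: 0.0747
grip_force: 0.0
```

```bash
python3 chk.py
python3 - <<'E'
from tgt import *
import pickle
a,s=pickle.load(open('w8.pkl','rb'));g=cv2.GaussianBlur(cv2.cvtColor(a['frame'],cv2.COLOR_BGR2GRAY),(3,3),0)
print('eye',R.T@(a['eye']-C))
# profile along box x through y=0 and along y at x=-3, on fence-top plane h=0 (floor +5)
for nm,pts in(('x',[(x/1e3,0) for x in range(-60,50)]),('y',[(-.003,y/1e3) for y in range(-64,65)])):
    o=[]
    for x,y in pts:
        u=proj(a,C+R@[x,y,0]);o.append(int(cv2.getRectSubPix(g,(1,1),tuple(map(float,u)))[0,0]))
    print(nm,o)
E
```

```text
21.5 [0.53584565 0.22892297 0.19701045] pix [284  96] [ 20  42 168]
[ 239   58   91   63 5582]
((284.0, 89.0), (62.0, 90.0), 90.0)
0.018 [[-24.4, -29.8], [-24.3, 29.6], [15.4, 31.1], [15.3, -31.4]] mean [-4.5 -0.1 18. ]
0.022 [[-24.0, -29.3], [-23.9, 29.1], [15.1, 30.7], [15.1, -30.9]] mean [-4.4 -0.1 22. ]
0.026 [[-23.6, -28.8], [-23.6, 28.6], [14.9, 30.2], [14.8, -30.4]] mean [-4.4 -0.1 26. ]
col 44 [115, 116, 116, 116, 116, 116, 115, 110, 104, 106, 111, 109, 108, 120, 138, 152, 159, 160, 159, 159, 161, 162, 161, 160, 160, 160, 161, 161, 162, 162, 162, 162, 161, 160, 160, 159, 159, 159, 160, 161, 161, 160, 160, 160, 160, 160, 161, 161, 160, 159, 160, 160, 159, 159, 160, 159, 159, 160, 160, 160, 160, 160, 160, 159, 158, 158, 159, 159, 158, 158, 158, 158, 159, 160, 161, 159, 145, 126, 117, 117, 117, 114, 102, 94, 102, 113, 116, 117, 117, 116, 115]
row 225 [116, 115, 115, 115, 117, 117, 113, 111, 115, 117, 116, 112, 101, 93, 112, 144, 159, 162, 162, 162, 162, 162, 162, 161, 160, 160, 160, 160, 159, 159, 161, 162, 162, 162, 162, 163, 162, 160, 159, 159, 158, 159, 159, 158, 158, 158, 15
[... 901 characters left out ...]
, 114, 114, 114, 113, 113, 113, 113, 113, 114, 114, 114, 111, 94]
y [72, 74, 74, 72, 72, 82, 104, 116, 119, 121, 119, 118, 118, 120, 121, 120, 119, 118, 118, 118, 117, 116, 115, 116, 118, 116, 113, 116, 116, 112, 99, 104, 141, 159, 160, 160, 161, 161, 161, 160, 161, 160, 159, 159, 160, 160, 160, 160, 159, 159, 159, 159, 159, 158, 157, 157, 157, 159, 160, 160, 160, 160, 160, 160, 160, 161, 162, 161, 161, 161, 162, 161, 160, 160, 160, 161, 162, 162, 161, 161, 161, 161, 163, 163, 164, 164, 164, 164, 164, 163, 164, 164, 165, 165, 163, 156, 129, 101, 109, 119, 117, 113, 111, 113, 114, 115, 115, 114, 114, 115, 116, 116, 114, 113, 114, 115, 115, 113, 112, 112, 112, 111, 102, 83, 73, 74, 76, 76, 77]
```

From straight above, the bar lies inside the fence against its lower side: the fence's inner faces are at x −25.5 and +21.5, the bar spans −25.5 to +16.7, and y is centred. A quick flatness check follows, plus the target for the cover block.

Run:
```python
from tgt import *
import pickle
a,s=pickle.load(open('w8.pkl','rb'));g=cv2.cvtColor(a['frame'],cv2.COLOR_BGR2GRAY).astype(int);z=R[:,2]
def pl(uv,h):
    e,d=ray(a,uv);return R.T@(e+d*((C+z*h-e)@z)/(d@z)-C)*1e3
for r in(66,80,95,110,114):
    v=np.where(g[r,225:345]>135)[0]+225;P,Q=pl((v.min()-.5,r),.018),pl((v.max()+.5,r),.018);print(r,P[:2].round(1),Q[:2].round(1),(Q-P)[1].round(1))
# block in this view (fit x=+40 => rel C .0785,h .033+.005)
print('blk pix',proj(a,C+R@[.0785,0,.038]))
G=C+R@[.0785,.0006,.0385]  # block centre, raised 5 mm
# tips 18.6 mm behind TCP at 36 opening; want tips 5 mm above cover -> centre -5
T=G+R@[0,0,-.005]-R@[0,0,.0186]; print('T',T,'last grip T was [.5756 .2175 .1192]', R.T@(np.array([.5756,.2175,.1192])-T))
so=ctrl.observe();to(so,T+R@[0,0,.06],Rt);to(so,T,Rt)
to(so,np.array([.5745,.2178,.1187])+R@[0,0,.06],Rt);to(so,np.array([.5745,.2178,.1187]),Rt)
```

```text
66 [-19.5 -29.7] [-19.4  30.1] 59.8
80 [-10.7 -30. ] [-10.7  29.8] 59.8
95 [ -1.2 -30.4] [-1.1 29.5] 59.8
110 [  8.7 -30.1] [ 8.7 29.9] 59.9
114 [ 11.3 -30.2] [11.4 30. ] 60.1
blk pix [284.16351218 215.33287765]
T [0.58028633 0.21668181 0.11540454] last grip T was [.5756 .2175 .1192] [-0.00219088 -0.00058492  0.00564753]
slide [0.0009 0.0013 0.0337] turn [-0.06 -0.06 -0.02] | 0.034 0.1
slide [0.0008 0.0014 0.0937] turn [-0.06 -0.06 -0.02] | 0.094 0.1
slide [0.0043 0.0007 0.0279] turn [-0.06 -0.06 -0.02] | 0.028 0.1
slide [0.0042 0.0007 0.0879] turn [-0.06 -0.06 -0.02] | 0.088 0.1
```

It is flat (constant width). Now grip the block at the proven depth.

Request:
send_rows([
  {"slide": [0.003, 0.001, 0.02], "turn": [0, 0, 0], "grip": 0.055},
  {"slide": [0.003, 0.001, 0.05], "turn": [0, 0, 0], "grip": 0.055},
  {"slide": [0.003, 0.001, 0.075], "turn": [0, 0, 0], "grip": 0.055},
  {"slide": [0.003, 0.001, 0.088], "turn": [0, 0, 0], "grip": 0.055},
  {"slide": [0.003, 0.001, 0.088], "turn": [0, 0, 0], "grip": 0.055},
  {"slide": [0.003, 0.001, 0.088], "turn": [0, 0, 0], "grip": 0.03},
  {"slide": [0.003, 0.001, 0.088], "turn": [0, 0, 0], "grip": 0.03},
  {"slide": [0.003, 0.001, 0.088], "turn": [0, 0, 0], "grip": 0.03},
], squeeze=30)

```text
time: 22.5
tcp_pos: [0.5756, 0.2174, 0.1212]
tcp_rot: [[-0.828, 0.293, 0.479], [0.253, 0.956, -0.148], [-0.501, -0.001, -0.865]]
ft_force: [-8.4, -6.8, 7.7]
gripper_width: 0.0353
grip_force: 29.8
```

Request:
send_rows([
  {"slide": [0.01, 0, 0], "turn": [0, 0, 0], "grip": 0.03},
  {"slide": [0.022, 0, 0], "turn": [0, 0, 0], "grip": 0.03},
  {"slide": [0.034, 0, 0], "turn": [0, 0, 0], "grip": 0.03},
  {"slide": [0.046, 0, 0], "turn": [0, 0, 0], "grip": 0.03},
  {"slide": [0.058, 0, 0], "turn": [0, 0, 0], "grip": 0.03},
  {"slide": [0.07, 0, 0], "turn": [0, 0, 0], "grip": 0.03},
  {"slide": [0.08, 0, 0], "turn": [0, 0, 0], "grip": 0.03},
  {"slide": [0.09, 0, 0], "turn": [0, 0, 0], "grip": 0.03},
  {"slide": [0.098, 0, 0], "turn": [0, 0, 0], "grip": 0.03},
  {"slide": [0.098, 0, 0], "turn": [0, 0, 0], "grip": 0.03},
])

```text
time: 23.75
tcp_pos: [0.4938, 0.2422, 0.0717]
tcp_rot: [[-0.828, 0.292, 0.478], [0.252, 0.956, -0.148], [-0.5, -0.002, -0.866]]
ft_force: [-11.2, -5.9, 11.0]
gripper_width: 0.0352
grip_force: 30.5
```

Request:
send_rows([
  {"slide": [0.003, 0, 0], "turn": [0, 0, 0], "grip": 0.03},
  {"slide": [0.006, 0, 0], "turn": [0, 0, 0], "grip": 0.03},
  {"slide": [0.008, 0, 0], "turn": [0, 0, 0], "grip": 0.03},
  {"slide": [0.008, 0, 0], "turn": [0, 0, 0], "grip": 0.03},
])

```text
time: 24.25
tcp_pos: [0.4886, 0.2439, 0.0686]
tcp_rot: [[-0.827, 0.294, 0.48], [0.253, 0.956, -0.149], [-0.503, -0.001, -0.864]]
ft_force: [-5.2, -10.5, 10.8]
gripper_width: 0.0347
grip_force: 30.2
```

Request:
send_rows([
  {"slide": [0.002, 0, 0], "turn": [0, 0, 0], "grip": 0.03},
  {"slide": [0.004, 0, 0], "turn": [0, 0, 0], "grip": 0.03},
  {"slide": [0.004, 0, 0], "turn": [0, 0, 0], "grip": 0.03},
])

```text
time: 24.62
tcp_pos: [0.4885, 0.2441, 0.0686]
tcp_rot: [[-0.822, 0.297, 0.485], [0.255, 0.955, -0.152], [-0.509, -0.001, -0.861]]
ft_force: [15.5, -23.5, 12.4]
gripper_width: 0.035
grip_force: 30.7
```

It stopped hard: 105 mm travelled, no further motion under push, so the cover is at its shut stop. I'll ease off, let go and retreat.

Request:
send_rows([
  {"slide": [-0.003, 0, 0], "turn": [0, 0, 0], "grip": 0.03},
  {"slide": [-0.003, 0, 0], "turn": [0, 0, 0], "grip": 0.055},
  {"slide": [-0.003, 0, 0], "turn": [0, 0, 0], "grip": 0.055},
  {"slide": [-0.003, 0, 0], "turn": [0, 0, 0], "grip": 0.055},
  {"slide": [-0.003, 0, -0.03], "turn": [0, 0, 0], "grip": 0.055},
  {"slide": [-0.003, 0, -0.08], "turn": [0, 0, 0], "grip": 0.055},
  {"slide": [-0.003, 0, -0.13], "turn": [0, 0, 0], "grip": 0.055},
  {"slide": [-0.003, 0, -0.13], "turn": [0, 0, 0], "grip": 0.055},
  {"slide": [-0.003, 0, -0.13], "turn": [0, 0, 0], "grip": 0.055},
])

```text
time: 25.75
tcp_pos: [0.4254, 0.2642, 0.1788]
tcp_rot: [[-0.828, 0.292, 0.478], [0.253, 0.956, -0.146], [-0.5, 0.0, -0.866]]
ft_force: [-0.4, -1.0, -0.6]
gripper_width: 0.055
grip_force: 0.0
```

Run:
```python
from tgt import *
a=ctrl.snapshot('wrist');s=ctrl.observe();print(s['time'],s['tcp_pos'],s['ft_force'])
Gs=C+R@[-.0265,.0006,.038];q=proj(a,Gs);x0,y0=int(q[0])-50,int(q[1])-40
f=a['frame'][y0:y0+80,x0:x0+100].astype(int);m=((f.sum(2)<330)).astype(np.uint8);n,l,st,c=cv2.connectedComponentsWithStats(m);k=1+st[1:,4].argmax();u=c[k]+[x0,y0];z=R[:,2]
e,d=ray(a,u);print(q,st[k],u,'block x rel C (shut -26.5+0.5-2 bias?)',(R.T@(e+d*((C+z*.038-e)@z)/(d@z)-C)*1e3).round(1))
print('blk->pred col profile',cv2.cvtColor(a['frame'],cv2.COLOR_BGR2GRAY)[max(0,int(q[1])-80):int(q[1])+25,int(q[0])].tolist(),max(0,int(q[1])-80))
```

```text
25.8 [0.4253371  0.26391999 0.17823836] [-0.03396191  0.08572052  0.18337744]
[282.51795965 204.19404389] [  27   24   46   28 1159] [281.59792925 201.57031924] block x rel C (shut -26.5+0.5-2 bias?) [-28.7  -0.1  38. ]
blk->pred col profile [145, 136, 97, 91, 95, 103, 127, 144, 142, 142, 142, 143, 143, 142, 142, 141, 141, 133, 106, 97, 76, 79, 94, 114, 128, 129, 130, 129, 129, 129, 132, 123, 76, 71, 72, 74, 75, 72, 75, 87, 99, 122, 133, 130, 132, 135, 136, 136, 135, 137, 138, 138, 137, 137, 137, 137, 137, 137, 138, 137, 137, 138, 138, 138, 128, 85, 61, 61, 61, 63, 68, 72, 75, 80, 84, 89, 92, 93, 93, 93, 96, 94, 95, 94, 95, 95, 95, 93, 95, 95, 104, 126, 139, 139, 139, 138, 139, 140, 139, 139, 140, 139, 140, 139, 140] 124
```

The block is 27 mm down-slope of the cradle, so the cover is shut. Handing in.

```bash
python3 -c "
from bench import ctrl
print(ctrl.close_job())"
```

```text
the job is handed in; nothing more can be done
None
```

The soap bar lies flat in the lower cradle, the cover is shut against its stop and the arm is clear of everything. I steered clear of the pots and the bottle, but did not check their positions afterwards. The job is handed in at about 26 s, and no verdict came back.

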